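# Seat the mixing pot and hold its bayonet lid at the vent position

### The arm

A 6-joint arm with a two-finger parallel gripper is mounted at the origin on the work surface. World frame = base frame: x ahead of the robot, y to its left, z up, the work surface at z = 0. Lengths are in m, angles in rad, forces in N, time in s.
With the tool pointing down it reaches from about 0.375 to 0.825 m from the base axis. Payload 5.5 kg.
Tool frame: the origin (TCP) lies on the centre line of the jaws, within the pads' length; the fingertips stand 11 mm ahead of it and the grasp point (between the pads) lies 8 mm behind it (ctrl.tip_reach is the distance from the TCP to the fingertips, in m); z points along the fingers, y is the line along which they close (so a half turn about z gives the same grasp; the last joint's range is limited). The gripper opens to 85 mm and grips with 20 to 120 N. Pads are 22 mm wide; open, the fingers measure 114 mm over their backs; the gripper's body (76 mm by 85 mm) begins 54 mm behind the grasp point. The pads swing forward as they close: fully open they stand 13 mm farther back than shut.
Start: joints at [-1.336, 0.314, -0.047, 1.21, 0, 1.571], TCP at [0.14, -0.584, 0.242] pointing down, gripper open.
Joint ranges: [-2.67, 2.67], [-0.69, 1.73], [-1.03, 1.25], [-2.08, 2.16], [-1.42, 1.45], [-3.14, 3.14]. Speed limits (rad/s): [2.39, 2.39, 3.01, 3.14, 3.14, 3.14].

### API

Orientations are given as a unit quaternion [x, y, z, w].
In Python, from rig import ctrl gives the robot as it stands.
- The arm moves only by the tool arm_command, never from a script. Its argument "commands" is text: rows parted by semicolons, each of 5 numbers parted by spaces: the opening, from 0 (shut) to 1 (fully open), then the shift along the tool's x, y, z in m, then the turn about the tool's z in degrees. A call has 1 to 10 rows; each row is the pose to reach, as a shift and turn from the pose commanded when the call began, along the tool's axes at that moment; what a row does not reach only later rows make up. A row lasts 1/12 s, in which the tool goes at most 41.7 mm and 7.16 degrees, less where a joint would pass 70% of its speed; a pose out of reach is approached as far as the arm can. A call with a gripper value outside its range is refused whole. The fingers move at their own pace and stop on an object; "newtons" is the grip in N (left out, the last holds). Time passes only in rows, so rows that repeat a pose let the fingers close. It gives the time, the measured TCP pose, the force, the opening and the grip force at its end, in the units of the state.
- ctrl.sense(): the state, without advancing time (a new reading comes with each control period).
- ctrl.get_image(name): name is "scene" or "top" or "wrist"; returns the picture (420x560x3 uint8, red, green, blue); there is no depth.
- ctrl.camera_info(name): a dict with "mtx" (3x3 intrinsics, pixels), "rvec" (rotation vector, rad) and "tvec" (3), from world to camera coordinates, as OpenCV has them. Camera axes: x right, y down, z forward; pixel columns grow to the right and rows downward; lengths in m; the calibration is good to about 2 mm. A picture is of the moment at which its call begins: read the wrist's pose just before it. camera_info takes no time and is no camera call; for the wrist camera it gives the pose at the moment of the call.
- ctrl.sign_off(): hands the job in; it is judged then, once.
The state is a dict: "time": time; "joint_pos": joint angles; "joint_vel": joint speeds; "joint_efforts": joint torques, N m; "position": TCP position; "eef_rot": TCP orientation; "ft_force": force on the tool from outside, world axes, zero at the start; "moment": the same for the moment, N m; "opening": finger opening in m; "grip_force": force on a finger pad.
Only numpy, scipy, OpenCV 4.12 (cv2) and the standard library are available. Lean on these libraries where they do the work, as an engineer would, in place of code of your own. Each camera call takes 0.05 s, during which the arm holds its last target. There are 200 camera calls.

### The job

Seat the white mixing pot fully down on the grey mixer base, with the base's two pegs through the holes of the pot's foot. Then drop the black bayonet lid fully into the pot's mouth and turn it clockwise (seen from above) half of the way towards its lock, so that its bar handle lines up with the two pegs (the vent position), never as far as the lock click. Finish while still gripping the lid by its bar and holding it still there; do not disturb the bottles, the cup and the screwdriver.

Things in the scene. Friction and masses are not known exactly. Their poses are not given: they have to be found in the camera images.
- base: Mixer base, fixed to the bench at an unknown yaw: grey block 120 x 120 mm, 30 mm high, black panel on its -x face. Origin: centre of its underside, z up, x and y along its sides. Two brass pegs, 8 mm diameter, 14 mm tall with tapered tips, stand on its top at (+32,+32) and (-32,-32) mm.
- pot: Loose white pot, 175 to 325 g. Square foot 90 x 90 x 8 mm with two 11 mm through holes at (+32,+32) and (-32,-32) mm for the pegs (fits two ways, half a turn apart). Round body on it: 66 mm outer diameter, up to 90 mm height, to be gripped across near the top. Origin: centre of the foot's underside, z up, x, y along its sides. Seated: 30 mm above the base's origin.
- pot_mouth (a point): Centre of the pot's mouth, 90 mm above its origin, axes as the pot's. A 46 mm hole in an inward flange 6 mm thick; below it the inside is 60 mm wide. Two opposite gaps in the flange, about 14 mm wide, at the pot's +y and -y, let the lid's lugs down.
- pot_track (a point): Point on the pot's axis 75 mm above its origin, where the lugs turn under the flange: clockwise seen from above by 90 degrees from the gaps (y) to the lock (x); the other way a stop allows only some 20. Bumps that lift the lid 2 mm (the lock click) are met after about 58 degrees. Half-way (vent) is 45 degrees: handle along the diagonal through the two peg holes.
- lid: Loose black lid, 80 g, 47.5 mm high, standing on its plug (40 mm diameter, tapered to 34 at its foot, 14.5 mm high). At the plug's foot two lugs, 8 mm wide, 5 mm thick, reach along +x and -x to 26.5 mm from the axis. Then a 64 mm disc, 14.5 to 19.5 mm high, which comes to lie on the pot's rim. Origin: centre of the plug's underside, z up. Half a turn makes no difference. Fully in: 75.5 mm above the pot's origin.
- lid_grip (a point): Grip point on the lid's axis, 41.5 mm above its origin, in the bar handle: 50 mm long along the lid's x (same direction as the lugs), 12 mm wide in y, from 19.5 to 47.5 mm height. In the pot the lid turns with light friction, without a spring.
- tint_a: Bystander: black tint bottle, 48 mm diameter, 140 mm high with a pointed spout. Origin at the centre of its underside.
- tint_b: Bystander: a second bottle like tint_a. Origin at the centre of its underside.
- cup: Bystander: clear plastic cup, 80 mm across the rim, 80 mm high. Origin at the centre of its underside.
- driver: Bystander: screwdriver with green handle lying on the bench beyond the base, roughly along y. x along its length.
Things that resemble listed ones, but are neither listed nor needed, are in the scene too. What is shaped like the lid but pink or turquoise is not meant. Of the things shaped like the base, the grey one is meant.

How it is judged:
On the way, in this order (a step that is already met when the one before it is completed fails the run):
1. the pot stands fully seated on the base, pegs in its foot, with the lid not yet in it (horizontal distance between pot and base below 0.004 m and z of pot in the frame of base between 0.027 and 0.0325 m and angle between pot's own z axis and vertical below 0.05 rad and angle between the x axis of pot and the x axis of base, either way round below 0.12 rad and not (horizontal distance between lid and pot below 0.004 m and z of lid in the frame of pot between 0.073 and 0.0785 m and angle between lid's own z axis and vertical below 0.08 rad)), for 0.2 s.
2. the lid is fully down in the pot's mouth, its lugs through the gaps (handle within 25 degrees of the pot's y axis) (horizontal distance between pot and base below 0.004 m and z of pot in the frame of base between 0.027 and 0.0325 m and angle between pot's own z axis and vertical below 0.05 rad and angle between the x axis of pot and the x axis of base, either way round below 0.12 rad and horizontal distance between lid and pot below 0.004 m and z of lid in the frame of pot between 0.073 and 0.0785 m and angle between lid's own z axis and vertical below 0.08 rad and angle between the x axis of lid and the y axis of pot, either way round below 0.44 rad), for 0.1 s.
At the end, for the whole second after the job is handed in: Pot seated on the base within 4 mm and 0.12 rad; lid in it, centred within 4 mm, flush within 3 mm, level, turned 45 (+-10) degrees from entry towards the lock, still, and gripped by the fingers with over 2 N; bottles and cup upright, they and the screwdriver within 30 mm of their places (horizontal distance between pot and base below 0.004 m and z of pot in the frame of base between 0.027 and 0.0325 m and angle between pot's own z axis and vertical below 0.05 rad and angle between the x axis of pot and the x axis of base, either way round below 0.12 rad and horizontal distance between lid and pot below 0.004 m and z of lid in the frame of pot between 0.073 and 0.0785 m and angle between lid's own z axis and vertical below 0.08 rad and angle between the x axis of lid and the x axis of pot, either way round between 0.61 and 0.96 rad and contact force between the fingers and lid above 2 N and angular speed of lid below 0.15 rad/s and linear speed of lid below 0.02 m/s and angle between each of tint_a, tint_b, cup's own z axis and vertical below 0.3 rad and distance of each of tint_a, tint_b, cup, driver from where it was at the start of the episode below 0.03 m); the arm keeps its last pose, push and grip.
It fails at once if the lid is turned over the lock click (more than about 70 degrees) (horizontal distance between lid and pot below 0.006 m and z of lid in the frame of pot between 0.06 and 0.081 m and angle between the x axis of lid and the x axis of pot, either way round below 0.33 rad).
It fails at once if a bottle, the cup or the screwdriver is disturbed (moved over 30 mm) (distance of any of tint_a, tint_b, cup, driver from where it was at the start of the episode above 0.03 m).
It also fails if it takes over 54 s, if anything falls off the work surface, if the arm or the gripper's body presses on something with over 40 N, if the wrist force passes 120 N, or if a joint passes its speed limit or range.

## Working session

There is one attempt and no reset: what is moved stays moved. The work goes in short steps, Python scripts to look and compute and a tool call to move; the robot and the scene stay as the last step left them, time stands still between calls to the robot, and variables do not carry over. Pictures are saved under pics/ and viewed, at most 12 in all, crops included, and the job is handed in when it is done.

Besides the shell and the picture viewer there is one more tool, called after "Emit:" by a JSON object that holds its "fn" and its "kwargs", one argument or row to a line. arm_command: Moves the arm, as the interface text tells. Its arguments: {"type":"object","properties":{"commands":{"type":"string"},"newtons":{"type":"number"}},"required":["commands"]}

```bash
mkdir -p pics
cat > h.py <<'E'
import numpy as np, cv2
from rig import ctrl
def snap(n,f):
    im=ctrl.get_image(n); cv2.imwrite('pics/'+f,im[:,:,::-1]); return im
def px2w(n,uv,z,ci=None):
    ci=ci or ctrl.camera_info(n)
    R=cv2.Rodrigues(np.array(ci['rvec'],float))[0]; t=np.array(ci['tvec'],float).ravel(); K=np.array(ci['mtx'])
    uv=np.atleast_2d(np.array(uv,float))
    d=(R.T@np.linalg.inv(K)@np.c_[uv,np.ones(len(uv))].T).T
    c=-R.T@t
    return c+d*((z-c[2])/d[:,2])[:,None]
def w2px(n,P):
    ci=ctrl.camera_info(n)
    return cv2.projectPoints(np.array(P,float).reshape(-1,3),np.array(ci['rvec'],float),np.array(ci['tvec'],float),np.array(ci['mtx']),None)[0].reshape(-1,2)
E
python3 - <<'E'
from h import *
a=snap('top','top0.png');b=snap('scene','scene0.png')
for n in('top','scene','wrist'):
    ci=ctrl.camera_info(n);R=cv2.Rodrigues(np.array(ci['rvec'],float))[0];print(n,-R.T@np.array(ci['tvec']).ravel(),ci['mtx'][0][0])
s=ctrl.sense();print(s['position'],s['eef_rot'],s['time'])
E
```

```text
top [ 0.37233023 -0.02886265  1.02466775] 382.89967677061554
scene [1.24897016 0.12195284 0.65264452] 454.7862989455229
wrist [ 0.21504636 -0.56474153  0.37259298] 323.88541376056713
[ 0.13945784 -0.58305169  0.24152276] [ 9.93117075e-01  1.17123324e-01 -9.20563231e-05 -7.71247561e-04] 0.1
```

View pics/top0.png

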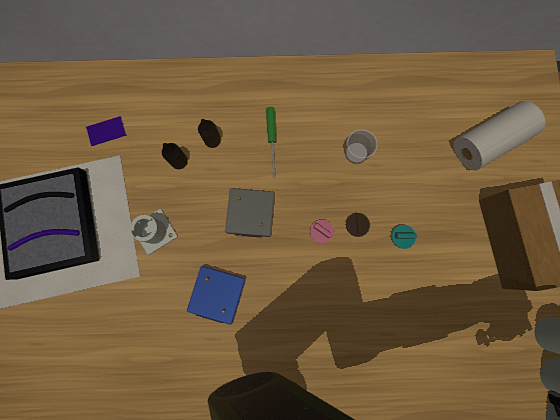

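View pics/scene0.png

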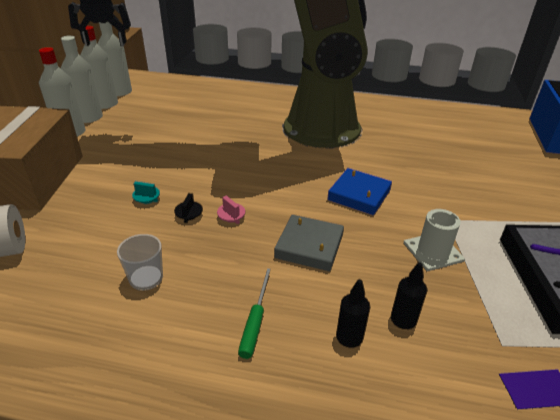

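The top view shows the pot at about (153,231), the grey base at (250,212), the black lid at (357,224), the bottles at (175,155) and (209,133), and the cup at (360,147). I'll enlarge these next.

Run:
```python
from h import *
im=cv2.imread('pics/top0.png')
def c(u,v,w,h): return cv2.resize(im[v:v+h,u:u+w],(w*6,h*6),interpolation=cv2.INTER_CUBIC)
m=np.hstack([c(125,205,56,50),c(222,185,56,55)[:300]])
l=cv2.convertScaleAbs(c(335,208,44,34),alpha=2.5)
m=np.vstack([m,np.zeros((204,672,3),np.uint8)]); m[300:,:264]=l
# scene lid
s=cv2.imread('pics/scene0.png')[190:226,165:210]; s=cv2.convertScaleAbs(cv2.resize(s,None,fx=5.6,fy=5.6,interpolation=cv2.INTER_CUBIC),alpha=2.5)
m[300:300+s.shape[0],300:300+s.shape[1]]=s
cv2.imwrite('pics/crop.png',m)
for n,uv,z in [('base c',(250,212),.03),('pot mouth',(146,229),.09),('lid disc',(357.5,224),.0195),('tint',(175,160),0),('t2',(209,138),0),('cup',(360,150),.0)]: print(n,px2w('top',uv,z))
```

```text
base c [[0.53305146 0.04495898 0.03      ]]
pot mouth [[0.48801732 0.29596048 0.09      ]]
lid disc [[ 0.49495695 -0.23799213  0.0195    ]]
tint [[0.68951308 0.25305461 0.        ]]
t2 [[0.75092149 0.15910206 0.        ]]
cup [[ 0.70465968 -0.26174742  0.        ]]
```

View pics/crop.png

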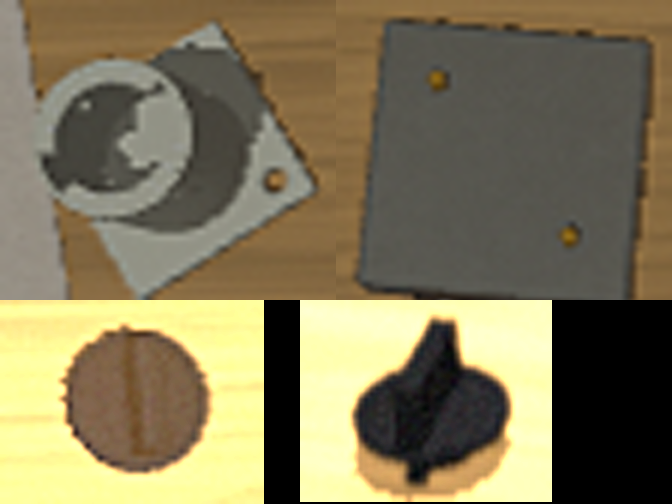

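The pot's foot corners, its visible hole (170.8,235.2), the peg tips (238.8,198.3) and (261,224.3), and the lid bar (roughly along image vertical) are all clear. Now I'll work out the poses.

Run:
```python
from h import *
d=np.degrees
A=lambda v:d(np.arctan2(v[1],v[0]))
f=px2w('top',[(161.2,208.7),(177.7,236.2),(148.3,254.5)],.008);print('foot',f)
print('edges',A(f[1]-f[0]),np.linalg.norm(f[1]-f[0]),A(f[2]-f[1]),np.linalg.norm(f[2]-f[1]),'centre',(f[0]+f[2])/2)
print('hole',px2w('top',(170.8,235.2),.008)); print('mouth',px2w('top',(144.5,228),.09))
p=px2w('top',[(238.8,198.3),(261,224.3)],.042);print('pegs',p,p.mean(0),A(p[0]-p[1]),np.linalg.norm(p[0]-p[1]))
l=px2w('top',[(355.8,213),(358.3,233.8)],.0475);print('bar',l,A(l[0]-l[1]))
s=ctrl.sense();R=cv2.Rodrigues
from scipy.spatial.transform import Rotation as Ro
M=Ro.from_quat(s['eef_rot']).as_matrix();print(M);
ci=ctrl.camera_info('wrist');Rc=R(np.array(ci['rvec'],float))[0];t=np.array(ci['tvec']).ravel();print('cam in tool',M.T@(-Rc.T@t-s['position']),M.T@Rc.T[:,2])
```

```text
foot [[0.55203459 0.28534558 0.008     ]
 [0.47663134 0.23962988 0.008     ]
 [0.43034043 0.31622994 0.008     ]]
edges -148.77228175587754 0.08817922605358898 121.14538164600658 0.0895009398728842 centre [0.49118751 0.30078776 0.008     ]
hole [[0.47979385 0.2580177  0.008     ]]
mouth [[0.49058466 0.29971577 0.09      ]]
pegs [[0.5681664  0.07283368 0.042     ]
 [0.49816119 0.01609928 0.042     ]] [0.53316379 0.04446648 0.042     ] 39.022386307453566 0.09010838087856239
bar [[ 0.52024706 -0.22952827  0.0475    ]
 [ 0.46625135 -0.23266645  0.0475    ]] 3.326231902687432
[[ 9.72564237e-01  2.32634203e-01 -3.63507568e-04]
 [ 2.32634487e-01 -9.72563064e-01  1.51031436e-03]
 [-2.18325712e-06 -1.55344213e-03 -9.99998793e-01]]
cam in tool [ 0.07777398 -0.00042691 -0.13106988] [-3.04991240e-01  2.78683596e-04  9.52355115e-01]
```

Emit:
{"fn": "arm_command", "kwargs": {
  "commands": "1 0.339 -0.21 0 -18; 1 0.339 -0.21 0 -18; 1 0.339 -0.21 0 -18; 1 0.339 -0.21 0 -18; 1 0.339 -0.21 0 -18; 1 0.339 -0.21 0 -18; 1 0.339 -0.21 0 -18; 1 0.339 -0.21 0 -18; 1 0.339 -0.21 0 -18; 1 0.339 -0.21 0 -18",
  "newtons": 40
}}

```text
time: 0.93
position: [0.4225, -0.2973, 0.2421]
eef_rot: [0.962, 0.272, 0.0, -0.001]
ft_force: [0.2, -0.5, -0.5]
opening: 0.0854
grip_force: 0.0
```

```bash
cat >> h.py <<'E'
from scipy.spatial.transform import Rotation as Ro
def st():
    s=ctrl.sense();M=Ro.from_quat(s['eef_rot']).as_matrix()
    print('t',s['time'],'pos',np.round(s['position'],4),'yaw x',round(np.degrees(np.arctan2(M[1,0],M[0,0])),2),'tilt',np.round(M[:,2],4),'q',np.round(np.degrees(s['joint_pos']),1),'F',np.round(s['ft_force'],1),'op',s['opening'],'g',s['grip_force'])
    return s,M
def go(p,yaw):
    s,M=st();d=M.T@(np.array(p)-s['position']);y=np.degrees(np.arctan2(M[1,0],M[0,0]))
    print('shift',np.round(d,4),'turn',round((y-yaw+180)%360-180,2),'dist',round(np.linalg.norm(d),3))
E
python3 -c "
from h import *
print(ctrl.tip_reach);go([.45,.0,.242],31);go([.47,.28,.242],31)"
```

```text
0.011
t 0.9333 pos [ 0.4225 -0.2973  0.2421] yaw x 31.6 tilt [ 6.0e-04  1.2e-03 -1.0e+00] q [-3.520e+01  9.000e+00 -1.420e+01  6.680e+01  1.000e-01  1.132e+02] F [ 0.2 -0.5 -0.5] op 0.08536957445260548 g 0.0
shift [ 0.1792 -0.2388  0.0005] turn 0.6 dist 0.299
t 0.9333 pos [ 0.4225 -0.2973  0.2421] yaw x 31.6 tilt [ 6.0e-04  1.2e-03 -1.0e+00] q [-3.520e+01  9.000e+00 -1.420e+01  6.680e+01  1.000e-01  1.132e+02] F [ 0.2 -0.5 -0.5] op 0.08536957445260548 g 0.0
shift [ 0.343  -0.4668  0.0008] turn 0.6 dist 0.579
```

Emit:
{"fn": "arm_command", "kwargs": {
  "commands": "1 0.18 -0.239 0 -54; 1 0.18 -0.239 0 -54; 1 0.18 -0.239 0 -54; 1 0.18 -0.239 0 -54; 1 0.18 -0.239 0 -54; 1 0.18 -0.239 0 -54; 1 0.18 -0.239 0 -54; 1 0.343 -0.467 0 -54; 1 0.343 -0.467 0 -54; 1 0.343 -0.467 0 -54"
}}

```text
time: 1.77
position: [0.457, 0.1166, 0.2422]
eef_rot: [0.734, 0.679, -0.0, 0.0]
ft_force: [0.8, -1.0, -0.3]
opening: 0.0856
grip_force: 0.0
```

```bash
python3 -c "
from h import *
go([.491,.3,.22],85)"
```

```text
t 1.7667 pos [0.457  0.1166 0.2422] yaw x 85.47 tilt [-1.e-04 -1.e-04 -1.e+00] q [ 14.3   4.2 -19.7  66.2  -0.  108.8] F [ 0.8 -1.  -0.3] op 0.0856107377801898 g 0.0
shift [0.1855 0.0194 0.0221] turn 0.47 dist 0.188
```

Emit:
{"fn": "arm_command", "kwargs": {
  "commands": "1 0.185 0.019 0 0; 1 0.185 0.019 0 0; 1 0.185 0.019 0 0; 1 0.185 0.019 0 0; 1 0.185 0.019 0 0; 1 0.185 0.019 0 0; 1 0.185 0.019 0 0"
}}

```text
time: 2.35
position: [0.4907, 0.2982, 0.2414]
eef_rot: [0.734, 0.679, -0.001, -0.0]
ft_force: [-0.1, 0.2, -0.2]
opening: 0.0852
grip_force: 0.0
```

```bash
python3 -c "
from h import *
go([.491,.3,.068],85); snap('wrist','w1.png')
print(w2px('wrist',[[.491,.3,.09],[.47979,.2580,.008]]))"
```

```text
t 2.35 pos [0.4907 0.2982 0.2414] yaw x 85.58 tilt [-0.0013 -0.0012 -1.    ] q [ 31.3  15.3  -6.4  68.4  -0.  125.7] F [-0.1  0.2 -0.2] op 0.0852189592897677 g 0.0
shift [0.002  0.0004 0.1734] turn 0.58 dist 0.173
[[282.81100898 193.24092699]
 [276.07853475 210.23722492]]
```

View pics/w1.png

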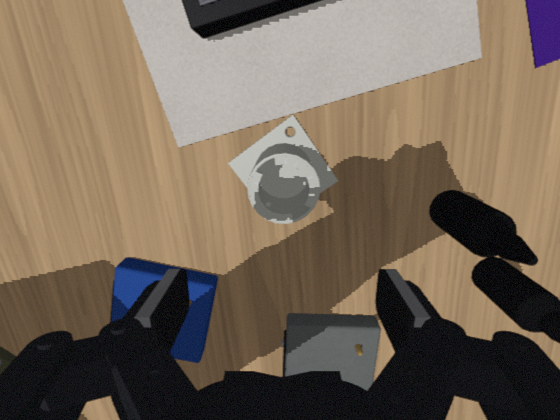

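The pot is centred in the view, with its mouth at about (284,188) against a predicted (283,193). One foot hole is visible at (291,131). I'll measure from an enlarged crop.

```bash
python3 -c "
from h import *
im=cv2.imread('pics/w1.png')[105:235,215:350]
cv2.imwrite('pics/w1c.png',cv2.resize(im,None,fx=4.4,fy=4.4,interpolation=cv2.INTER_CUBIC))
print(px2w('wrist',[(291,131),(229,163),(293.5,115.5),(336,181)],.008))
"
```

```text
[[0.50386425 0.34777373 0.008     ]
 [0.43148943 0.31815267 0.008     ]
 [0.50771606 0.3638571  0.008     ]
 [0.55147276 0.28778421 0.008     ]]
```

View pics/w1c.png

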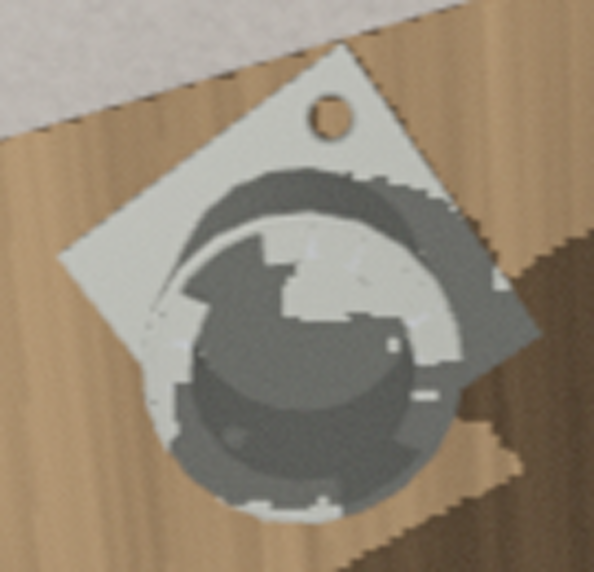

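Emit:
{"fn": "arm_command", "kwargs": {
  "commands": "1 0.005 0 0.04 0; 1 0.005 0 0.08 0; 1 0.005 0 0.12 0; 1 0.005 0 0.155 0; 1 0.005 0 0.175 0; 1 0.005 0 0.175 0; 0 0.005 0 0.175 0; 0 0.005 0 0.175 0; 0 0.005 0 0.175 0; 0 0.005 0 0.175 0",
  "newtons": 40
}}

```text
time: 3.23
position: [0.4929, 0.3029, 0.0693]
eef_rot: [0.735, 0.678, 0.002, 0.0]
ft_force: [0.0, -1.3, 3.6]
opening: 0.0635
grip_force: 45.4
```

Emit:
{"fn": "arm_command", "kwargs": {
  "commands": "0 0 0 0 0; 0 0 0 0 0; 0 0 0 0 0"
}}

```text
time: 3.48
position: [0.4929, 0.3029, 0.0692]
eef_rot: [0.735, 0.678, 0.001, 0.001]
ft_force: [-0.1, -2.7, 7.8]
opening: 0.0639
grip_force: 45.8
```

```bash
python3 -c "
from h import *
go([.5332,.0445,.18],48.7)"
```

```text
t 3.4833 pos [0.4929 0.3029 0.0692] yaw x 85.44 tilt [ 0.0029  0.001  -1.    ] q [ 31.6  22.7 -19.9  47.2  -0.  126.2] F [-0.1 -2.7  7.8] op 0.06389759349458764 g 45.77285662293434
shift [-0.2542  0.061  -0.1109] turn 36.74 dist 0.284
```

Emit:
{"fn": "arm_command", "kwargs": {
  "commands": "0 0 0 -0.04 0; 0 0 0 -0.08 0; 0 -0.05 0.012 -0.08 10; 0 -0.254 0.061 -0.08 37; 0 -0.254 0.061 -0.08 37; 0 -0.254 0.061 -0.08 37; 0 -0.254 0.061 -0.08 37; 0 -0.254 0.061 -0.08 37; 0 -0.254 0.061 -0.08 37; 0 -0.254 0.061 -0.08 37"
}}

```text
time: 4.32
position: [0.5327, 0.0413, 0.1477]
eef_rot: [0.913, 0.408, 0.0, 0.001]
ft_force: [0.3, -0.3, -2.2]
opening: 0.0635
grip_force: 47.3
```

Emit:
{"fn": "arm_command", "kwargs": {
  "commands": "0 0 0 0 0; 0 0 0 0 0; 0 0 0 0 0"
}}

```text
time: 4.57
position: [0.5321, 0.0457, 0.1473]
eef_rot: [0.912, 0.411, 0.0, -0.0]
ft_force: [0.3, 0.4, -3.2]
opening: 0.0634
grip_force: 47.3
```

```bash
python3 -c "
from h import *
go([.5332,.0445,.15],48.7)
a=snap('wrist','w2.png');b=snap('top','t2.png')
m=np.hstack([a[:420,150:450],cv2.resize(b[170:250,205:300],None,fx=5,fy=5,interpolation=cv2.INTER_CUBIC)[:420]]) if 0 else None
c=cv2.resize(b[170:250,205:300],(475,400),interpolation=cv2.INTER_CUBIC)
w=a[0:400,150:450]
cv2.imwrite('pics/m2.png',np.hstack([w,c])[:,:,::-1])
"
```

```text
t 4.5667 pos [0.5321 0.0457 0.1473] yaw x 48.57 tilt [-1.e-04  4.e-04 -1.e+00] q [  4.9  14.3 -20.5  55.3   0.  136.3] F [ 0.3  0.4 -3.2] op 0.06338619694336277 g 47.319768788293004
shift [-0.0002  0.0016 -0.0027] turn -0.13 dist 0.003
```

View pics/m2.png

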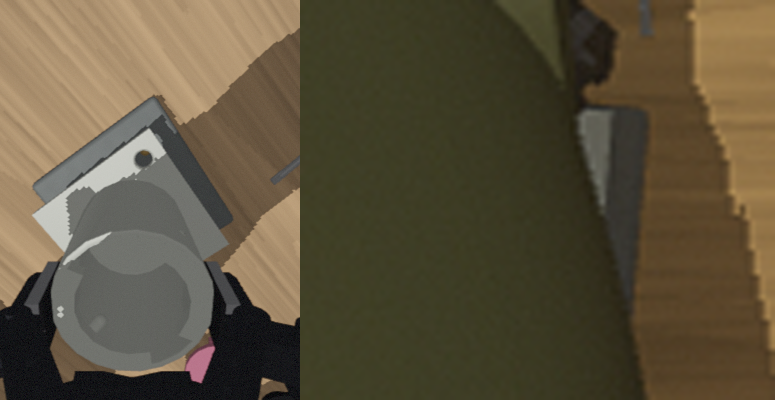

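The wrist view shows the held pot's foot, with its corners at (183,213), (307,128) and (379,245) and a hole at (293,159). The base's corners are behind it at (183,187), (305,96) and (383,222). I'll compare the two.

```bash
python3 -c "
from h import *
A=lambda v:np.degrees(np.arctan2(v[1],v[0]))
f=px2w('wrist',[(183,213),(307,128),(379,245),(293.5,159)],.086)
b=px2w('wrist',[(183,187),(305,96),(383,222)],.03)
for k in (f,b): print(k,A(k[1]-k[0]),A(k[1]-k[2]),A(k[2]-k[0]),np.linalg.norm(k[1]-k[0]),np.linalg.norm(k[1]-k[2]),'c',(k[0]+k[2])/2)
"; python3 -c "
import cv2
im=cv2.imread('pics/w2.png')[85:265,170:400]
cv2.imwrite('pics/w2c.png',cv2.resize(im,None,fx=3.3,fy=3.3,interpolation=cv2.INTER_CUBIC))"
```

```text
[[ 0.49460885  0.09756497  0.086     ]
 [ 0.58609345  0.08571968  0.086     ]
 [ 0.57359535 -0.00132907  0.086     ]
 [ 0.56854864  0.07733973  0.086     ]] -7.37752978354578 81.82954765092794 -51.38569650611623 0.09224826712912224 0.08794138099281759 c [0.5341021  0.04811795 0.086     ]
[[ 0.48456152  0.11038521  0.03      ]
 [ 0.60030278  0.0984321   0.03      ]
 [ 0.5853019  -0.01776835  0.03      ]] -5.896284820729023 82.6440938580597 -51.82942514373222 0.11635684623554227 0.1171647171731687 c [0.53493171 0.04630843 0.03      ]
```

View pics/w2c.png

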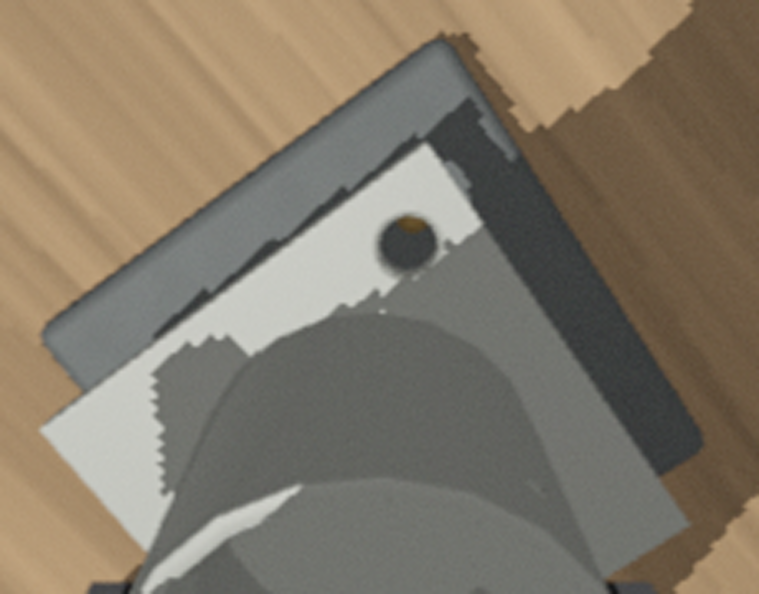

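```bash
python3 -c "
from h import *
A=lambda v:np.degrees(np.arctan2(v[1],v[0]))
g=lambda L:[(170+u/3.3,85+v/3.3) for u,v in L]
f=px2w('wrist',g([(40,430),(428,142),(690,523),(408,243)]),.086)
b=px2w('wrist',g([(45,333),(440,37),(703,440)]),.03)
for k in (f,b): print(k,A(k[1]-k[0]),A(k[1]-k[2]),A(k[2]-k[0]),np.linalg.norm(k[1]-k[0]),np.linalg.norm(k[1]-k[2]),'c',(k[0]+k[2])/2)
print('peg',px2w('wrist',g([(411,221)]),.044))
y=np.radians(-6.3);print('hole from c',(f[0]+f[2])[:2]/2+.032*2**.5*np.array([np.cos(y+np.pi/4),np.sin(y+np.pi/4)]))
"
```

```text
[[ 4.93081066e-01  9.68830921e-02  8.60000000e-02]
 [ 5.82923729e-01  8.84982364e-02  8.60000000e-02]
 [ 5.74271252e-01 -5.05894533e-04  8.60000000e-02]
 [ 5.68750598e-01  7.74495195e-02  8.60000000e-02]] -5.33186831202813 84.44747699265339 -50.18307795278897 0.09023308698383116 0.08942371429558683 c [0.53367616 0.0481886  0.086     ]
[[ 0.48558245  0.11066002  0.03      ]
 [ 0.59930471  0.09912059  0.03      ]
 [ 0.58719194 -0.01521148  0.03      ]] -5.793987657677061 83.95242729792528 -51.0878733391059 0.1143062162978914 0.11497191506871653 c [0.5363872  0.04772427 0.03      ]
peg [[0.56917488 0.07473449 0.044     ]]
hole from c [0.56899441 0.07648385]
```

Emit:
{"fn": "arm_command", "kwargs": {
  "commands": "0 0.0006 0.0022 0.015 0.5; 0 0.0006 0.0022 0.03 0.5; 0 0.0006 0.0022 0.03 0.5; 0 0.0006 0.0022 0.034 0.5; 0 0.0006 0.0022 0.038 0.5; 0 0.0006 0.0022 0.041 0.5; 0 0.0006 0.0022 0.043 0.5; 0 0.0006 0.0022 0.045 0.5; 0 0.0006 0.0022 0.045 0.5"
}}

```text
time: 5.42
position: [0.5342, 0.0434, 0.1022]
eef_rot: [0.914, 0.406, -0.0, -0.0]
ft_force: [0.0, 1.0, -2.3]
opening: 0.0639
grip_force: 47.3
```

```bash
python3 -c "
from h import *
st()"
```

```text
t 5.4167 pos [0.5342 0.0434 0.1022] yaw x 47.95 tilt [-1.e-04  1.e-04 -1.e+00] q [  4.6  16.8 -23.5  49.6   0.  136.7] F [ 0.   1.  -2.3] op 0.0639116990930858 g 47.31961432378739
```

Emit:
{"fn": "arm_command", "kwargs": {
  "commands": "0 0 0 0.002 0; 0 0 0 0.004 0; 0 0 0 0.005 0; 0 0 0 0.005 0"
}}

```text
time: 5.75
position: [0.5348, 0.0441, 0.0992]
eef_rot: [0.914, 0.407, 0.001, -0.0]
ft_force: [-5.3, 3.2, 15.1]
opening: 0.0637
grip_force: 49.2
```

Emit:
{"fn": "arm_command", "kwargs": {
  "commands": "1 0 0 0 0; 1 0 0 0 0; 1 0 0 0 0; 1 0 0 0 0; 1 0 0 -0.03 0; 1 0 0 -0.07 0; 1 0 0 -0.11 0; 1 0 0 -0.12 0; 1 0 0 -0.12 0; 1 0 0 -0.12 0"
}}

```text
time: 6.58
position: [0.5348, 0.0434, 0.2175]
eef_rot: [0.914, 0.406, 0.001, 0.0]
ft_force: [0.6, 0.2, -0.4]
opening: 0.0853
grip_force: 0.0
```

```bash
python3 -c "
from h import *
go([.48,-.235,.22],3)
snap('wrist','w3.png'); s=snap('scene','s3.png')
a=cv2.imread('pics/w3.png')[60:330,130:430]; b=cv2.imread('pics/s3.png')[150:290,250:370]
a=cv2.resize(a,(444,400),interpolation=cv2.INTER_CUBIC);b=cv2.resize(b,(343,400),interpolation=cv2.INTER_CUBIC)
cv2.imwrite('pics/m3.png',np.hstack([a,b]))
y=np.radians(-6);X=np.array([np.cos(y),np.sin(y)]);Y=np.array([-X[1],X[0]])
c=np.array([.5345,.045])
P=[list(c+a*X+b*Y)+[z] for a,b,z in [(.045,.045,.038),(-.045,.045,.038),(.045,-.045,.038),(.06,.06,.03),(-.06,.06,.03),(.06,-.06,.03),(.0,0,.12)]]
uv=w2px('wrist',P);print(uv, (uv-[130,60])*1.48)
"
```

```text
t 6.5833 pos [0.5348 0.0434 0.2175] yaw x 47.95 tilt [ 0.0014  0.     -1.    ] q [  4.6  11.7 -14.1  64.1  -0.  136.7] F [ 0.6  0.2 -0.4] op 0.0852566019085302 g 0.0
shift [-0.2434  0.1458 -0.0026] turn 44.95 dist 0.284
[[293.20383368 120.1448537 ]
 [217.61790852 176.80747099]
 [346.10146686 196.44547294]
 [296.7313997   96.21855771]
 [197.79566077 171.83536619]
 [365.09881092 197.45290704]
 [282.44852659 213.43732263]] [[241.54167384  89.01438347]
 [129.67450461 172.87505706]
 [319.83017096 201.93929995]
 [246.76247156  53.60346541]
 [100.33757794 165.51634196]
 [347.94624016 203.43030242]
 [225.62381935 227.0872375 ]]
```

View pics/m3.png

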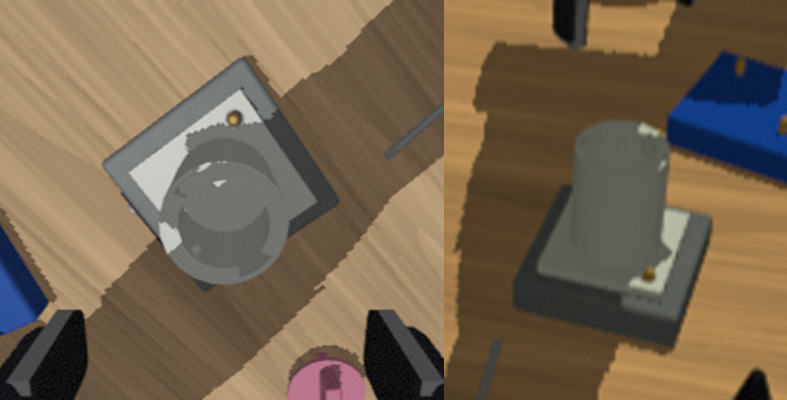

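The pot is seated: a brass peg stands out of its hole at (234,119), and the foot corners match the seated prediction within about 1 px. Next is the lid.

Emit:
{"fn": "arm_command", "kwargs": {
  "commands": "1 -0.236 0.157 0 45; 1 -0.236 0.157 0 45; 1 -0.236 0.157 0 45; 1 -0.236 0.157 0 45; 1 -0.236 0.157 0.05 45; 1 -0.236 0.157 0.05 45; 1 -0.236 0.157 0.05 45; 1 -0.236 0.157 0.05 45; 1 -0.236 0.157 0.05 45; 1 -0.236 0.157 0.05 45"
}}

```text
time: 7.52
position: [0.4918, -0.2364, 0.1658]
eef_rot: [1.0, 0.026, -0.001, -0.001]
ft_force: [0.5, 0.3, 0.2]
opening: 0.0851
grip_force: 0.0
```

```bash
python3 -c "
from h import *
go([.493,-.237,.036],3)
a=snap('wrist','w4.png')[:,:,::-1]
print(w2px('wrist',[.493,-.237,.0475]))
c=cv2.convertScaleAbs(cv2.resize(a[140:290,200:370],None,fx=4,fy=4,interpolation=cv2.INTER_CUBIC),alpha=2.5)
cv2.imwrite('pics/m4.png',c)
"
```

```text
t 7.5167 pos [ 0.4918 -0.2364  0.1658] yaw x 2.93 tilt [-0.0026  0.0019 -1.    ] q [-25.7  14.8 -17.2  58.2   0.  151.4] F [0.5 0.3 0.2] op 0.08510629903982343 g 0.0
shift [0.0015 0.0009 0.1298] turn -0.07 dist 0.13
[[283.74661711 205.83864442]]
```

View pics/m4.png

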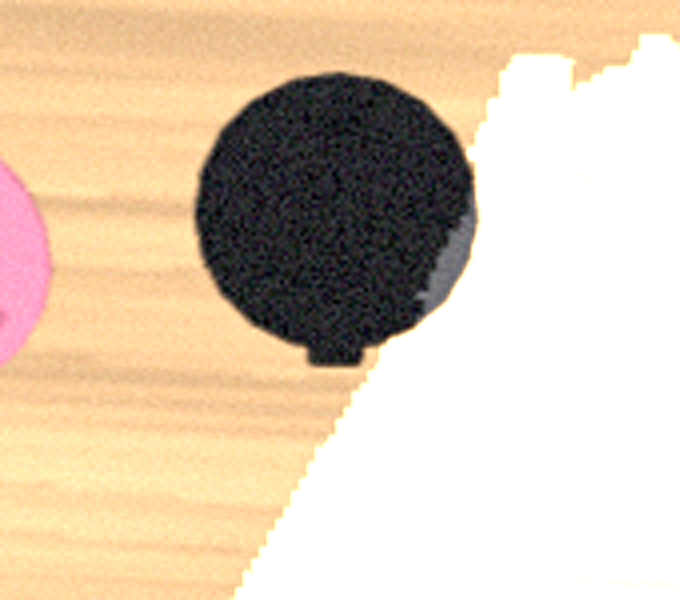

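The lid's disc is centred at (284.1,192.8), and the near top end of its bar is at (283.8,231.5), so the bar runs almost along the image's vertical.

```bash
python3 -c "
from h import *
c=px2w('wrist',(284.1,192.75),.0195)[0];e=px2w('wrist',(283.75,231.5),.0475)[0];e2=px2w('wrist',[(200+307/4,140+365.5/4),(200+363/4,140+366.5/4)],.0475)
print(c,e,np.linalg.norm((c-e)[:2]),np.degrees(np.arctan2(*(c-e)[[1,0]])),e2,np.linalg.norm(e2[0]-e2[1]),np.degrees(np.arctan2(*(e2[0]-e2[1])[[1,0]])))
im=cv2.imread('pics/w4.png')[150:240,240:330].astype(float)
g=cv2.GaussianBlur(im.mean(2),(0,0),1.2)
print(np.round(g[20:80:6,20:70:3]).astype(int))
go([c[0],c[1],.036],3)
"
```

```text
[ 0.49650512 -0.23725808  0.0195    ] [ 0.47076028 -0.23819084  0.0475    ] 0.025761735432807388 2.0749869511491714 [[ 0.47057029 -0.23238938  0.0475    ]
 [ 0.47095031 -0.2439936   0.0475    ]] 0.011610447388562543 91.87569440727866
[[ 17  17  15  16  15  15  14  12  11  12  13  16  17  16  15  15  24]
 [ 16  16  15  15  16  17  16  14  14  14  13  15  15  14  16  15  16]
 [ 16  15  14  15  16  15  14  14  15  16  16  15  14  14  15  15  16]
 [ 15  14  16  14  14  14  13  13  13  15  14  16  16  14  16  15  13]
 [ 14  14  16  16  15  14  15  14  15  16  14  13  15  15  13  14  13]
 [ 15  14  15  15  14  13  13  14  14  15  13  14  14  13  16  15  16]
 [ 15  13  14  13  15  14  13  14  13  13  12  16  15  15  13  16  27]
 [ 14  14  16  14  13  14  15  12  13  14  15  14  14  15  16  28  45]
 [ 48  17  12  14  14  14  15  16  16  14  14  14  14  15  16  43 108]
 [ 87  86  77  51  27  17  14  14  15  14  15  20  47 101 137 151 151]]
t 7.5667 pos [ 0.4925 -0.236   0.1666] yaw x 3.0 tilt [-0.0013  0.0012 -1.    ] q [-25.6  14.7 -17.2  58.2   0.  151.4] F [-1.1 -0.9  0.3] op 0.0855540994087025 g 0.0
shift [0.0041 0.0016 0.1306] turn 0.0 dist 0.131
```

Emit:
{"fn": "arm_command", "kwargs": {
  "commands": "0.4 0.0035 0.0015 0.03 0.5; 0.4 0.0035 0.0015 0.05 0.5; 0.4 0.0035 0.0015 0.08 0.5; 0.4 0.0035 0.0015 0.11 0.5; 0.4 0.0035 0.0015 0.129 0.5; 0.4 0.0035 0.0015 0.129 0.5; 0 0.0035 0.0015 0.129 0.5; 0 0.0035 0.0015 0.129 0.5; 0 0.0035 0.0015 0.129 0.5; 0 0.0035 0.0015 0.129 0.5",
  "newtons": 50
}}

```text
time: 8.4
position: [0.4978, -0.2386, 0.04]
eef_rot: [1.0, 0.022, 0.001, 0.001]
ft_force: [-0.1, -0.8, -0.5]
opening: 0.011
grip_force: 53.9
```

Emit:
{"fn": "arm_command", "kwargs": {
  "commands": "0 0 0 0 0; 0 0 0 0 0"
}}

```text
time: 8.57
position: [0.4976, -0.2387, 0.0398]
eef_rot: [1.0, 0.021, 0.001, 0.0]
ft_force: [0.0, 1.3, 6.6]
opening: 0.0106
grip_force: 55.0
```

```bash
python3 -c "
from h import *
go([.5347,.0447,.17],84)"
```

```text
t 8.5667 pos [ 0.4976 -0.2387  0.0398] yaw x 2.46 tilt [ 2.6e-03 -6.0e-04 -1.0e+00] q [-25.6  22.2 -25.3  42.3   0.  151.9] F [0.  1.3 6.6] op 0.01061645813274543 g 54.997281432151794
shift [ 0.0496 -0.2814 -0.1303] turn -81.54 dist 0.314
```

Emit:
{"fn": "arm_command", "kwargs": {
  "commands": "0 0 0 -0.04 0; 0 0 0 -0.08 0; 0 0 0 -0.12 -7; 0 0.0495 -0.283 -0.145 -81.5; 0 0.0495 -0.283 -0.145 -81.5; 0 0.0495 -0.283 -0.145 -81.5; 0 0.0495 -0.283 -0.145 -81.5; 0 0.0495 -0.283 -0.145 -81.5; 0 0.0495 -0.283 -0.145 -81.5; 0 0.0495 -0.283 -0.145 -81.5"
}}

```text
time: 9.4
position: [0.5337, 0.0487, 0.1841]
eef_rot: [0.866, 0.5, 0.0, 0.0]
ft_force: [1.2, 0.0, -1.0]
opening: 0.0108
grip_force: 54.1
```

```bash
python3 -c "
from h import *
go([.5349,.0462,.17],84)"
```

```text
t 9.4 pos [0.5337 0.0487 0.1841] yaw x 59.95 tilt [ 9.e-04  3.e-04 -1.e+00] q [  5.2  12.9 -17.2  59.9   0.  125.3] F [ 1.2  0.  -1. ] op 0.010751416416804441 g 54.06626343727112
shift [-0.0016  0.0023  0.0141] turn -24.05 dist 0.014
```

Emit:
{"fn": "arm_command", "kwargs": {
  "commands": "0 0 0 0 -24; 0 0 0 0 -24; 0 0 0 0 -24; 0 0 0 0 -24; 0 0 0 0 -24; 0 0 0 0 -24"
}}

```text
time: 9.9
position: [0.5337, 0.0465, 0.1835]
eef_rot: [0.746, 0.666, 0.0, 0.0]
ft_force: [0.6, 0.8, -0.5]
opening: 0.0108
grip_force: 54.1
```

```bash
python3 -c "
from h import *
go([.5349,.0462,.17],84)
a=snap('wrist','w5.png')[:,:,::-1]
X=np.array([np.cos(np.radians(84)),np.sin(np.radians(84)),0])
print(w2px('wrist',[[.5347,.0447,.12],[.5347,.0447,.12]+.028*X]))
cv2.imwrite('pics/m5.png',cv2.convertScaleAbs(cv2.resize(a[110:380,130:430],None,fx=2.2,fy=2.2,interpolation=cv2.INTER_CUBIC),alpha=1.5))
"
```

```text
t 9.9 pos [0.5337 0.0465 0.1835] yaw x 83.49 tilt [ 3.e-04 -0.e+00 -1.e+00] q [  5.   12.9 -17.2  59.9  -0.  101.5] F [ 0.6  0.8 -0.5] op 0.01079676180427364 g 54.05776262283325
shift [-0.0001  0.0012  0.0135] turn -0.51 dist 0.014
[[284.41874238 235.2008164 ]
 [284.08320754 193.35106679]]
```

View pics/m5.png

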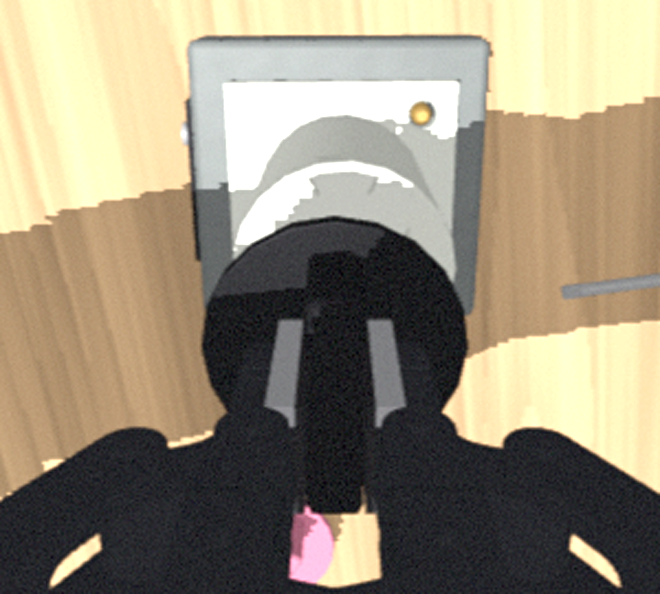

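The view shows the rim gap at (286.4,194), in line with the bar, and the lid's disc centred on column 282.3. I'll convert both to find the lateral offset.

```bash
python3 -c "
from h import *
s,M=st()
g=lambda L:[(130+u/2.2,110+v/2.2) for u,v in L]
for n,L,z in [('gap edges',[(313,185),(376,185)],.12),('disc LR',[(203,338),(467,338)],.163),('bar far end',[(309,253),(363,253)],.191),('foot corners',[(222,82),(460,80)],.038),('peg',[(421,113)],.044),('rim top',[(340,162)],.12),('base corner',[(190,40),(488,38)],.03),('disc top',[(335,217)],.163)]:
    p=px2w('wrist',g(L),z); print(n,np.round((p-s['position'])@M,4)[:,:2].tolist())
"
```

```text
t 9.95 pos [0.5337 0.0464 0.1835] yaw x 83.48 tilt [ 2.e-04 -0.e+00 -1.e+00] q [  5.   12.9 -17.2  59.9  -0.  101.5] F [-0.9 -0.7 -1.2] op 0.010772441055645504 g 54.05813455581665
gap edges [[0.0259, -0.0065], [0.0259, 0.0113]]
disc LR [[0.0002, -0.0314], [0.0001, 0.0309]]
bar far end [[0.032, -0.0051], [0.032, 0.0049]]
foot corners [[0.0448, -0.0436], [0.0455, 0.0478]]
peg [[0.0338, 0.0325]]
rim top [[0.0326, 0.0012]]
base corner [[0.06, -0.0564], [0.0606, 0.0592]]
disc top [[0.0301, -0.0003]]
```

Emit:
{"fn": "arm_command", "kwargs": {
  "commands": "0 0.002 0.0015 0.01 -0.5; 0 0.002 0.0015 0.018 -0.5; 0 0.002 0.0015 0.021 -0.5; 0 0.002 0.0015 0.024 -0.5; 0 0.002 0.0015 0.027 -0.5; 0 0.002 0.0015 0.03 -0.5; 0 0.002 0.0015 0.032 -0.5; 0 0.002 0.0015 0.034 -0.5; 0 0.002 0.0015 0.034 -0.5"
}}

```text
time: 10.7
position: [0.5353, 0.0483, 0.149]
eef_rot: [0.743, 0.67, -0.0, -0.0]
ft_force: [-0.6, 0.7, -0.9]
opening: 0.0108
grip_force: 54.1
```

```bash
python3 -c "
from h import *
st()"
```

```text
t 10.7 pos [0.5353 0.0483 0.149 ] yaw x 84.08 tilt [-4.e-04 -0.e+00 -1.e+00] q [  5.2  14.6 -19.9  55.6  -0.  101.1] F [-0.6  0.7 -0.9] op 0.010767002874104327 g 54.06401216983795
```

Emit:
{"fn": "arm_command", "kwargs": {
  "commands": "0 0 0 0.002 0; 0 0 0 0.003 0; 0 0 0 0.004 0; 0 0 0 0.005 0; 0 0 0 0.005 0; 0 0 0 0.005 0"
}}

```text
time: 11.2
position: [0.5355, 0.0483, 0.1453]
eef_rot: [0.743, 0.67, 0.0, 0.0]
ft_force: [-4.1, -0.3, 7.4]
opening: 0.0108
grip_force: 55.0
```

Emit:
{"fn": "arm_command", "kwargs": {
  "commands": "0 0 0.0002 -0.0005 5; 0 0 0.0003 -0.0005 10; 0 -0.0001 0.0005 -0.0005 15; 0 -0.0001 0.0006 -0.0005 20; 0 -0.0002 0.0008 -0.0005 25; 0 -0.0002 0.0009 -0.0005 30; 0 -0.0003 0.001 -0.0005 35; 0 -0.0004 0.0011 -0.0005 40; 0 -0.0005 0.0013 -0.0005 45; 0 -0.0005 0.0013 -0.0005 45"
}}

```text
time: 12.03
position: [0.5373, 0.0478, 0.1453]
eef_rot: [0.943, 0.334, 0.001, 0.0]
ft_force: [1.0, 0.2, 1.8]
opening: 0.0103
grip_force: 54.5
```

Emit:
{"fn": "arm_command", "kwargs": {
  "commands": "0 0 0 0 0; 0 0 0 0 0; 0 0 0 0 0; 0 0 0 0 0"
}}

```text
time: 12.37
position: [0.5373, 0.0478, 0.1453]
eef_rot: [0.942, 0.335, 0.001, 0.0]
ft_force: [1.0, -0.1, 4.3]
opening: 0.0112
grip_force: 54.8
```

```bash
python3 -c "
from h import *
s,M=st()
a=snap('wrist','w6.png')[:,:,::-1]
b=snap('scene','s6.png')[:,:,::-1]
a=cv2.convertScaleAbs(a[60:400,130:430],alpha=1.5)
b=cv2.convertScaleAbs(cv2.resize(b[130:330,230:440],(420,400)),alpha=1.5)
cv2.imwrite('pics/m6.png',np.hstack([cv2.resize(a,(353,400)),b]))
"
```

```text
t 12.3667 pos [0.5373 0.0478 0.1453] yaw x 39.14 tilt [ 1.3e-03  1.0e-04 -1.0e+00] q [  5.1  14.9 -20.   55.1  -0.  145.9] F [ 1.  -0.1  4.3] op 0.011170114735001152 g 54.77350115776062
```

View pics/m6.png

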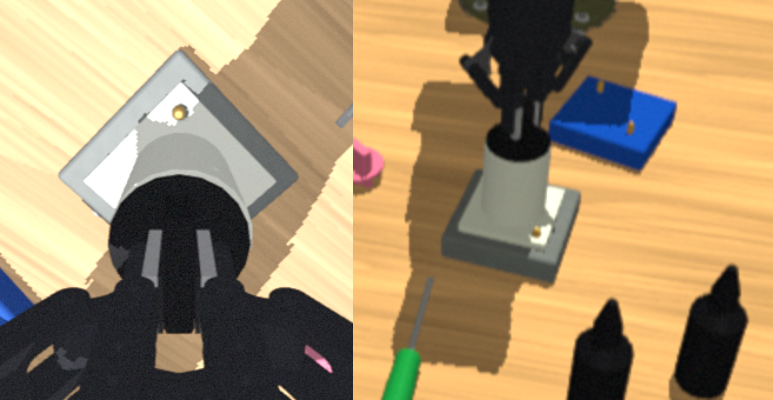

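The lid lies flush on the rim, the bar is in line with the peg at (180,112), and the foot is still parallel to the base. Handing it in.

```bash
python3 -c "
from rig import ctrl
print(ctrl.sign_off())"
```

```text
the job is handed in; nothing more can be done
None
```

I seated the pot on the grey base, put the lid fully in and turned it 45° clockwise to vent, and handed the job in with the bar still gripped at about 55 N; the hand-in gave no verdict.

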